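# Release the weigh cell's transport lock with its flatted key

### The arm

A 7-joint arm with a two-finger parallel gripper is mounted at the origin on a cart in front of the work surface, level with it; the furniture and walls round the work are solid. World frame = base frame: x ahead of the robot, y to its left, z up, the work surface at z = 0. Lengths are in m, angles in rad, forces in N, time in s.
With the tool pointing down it reaches from about 0.425 to 0.95 m from the base axis. Payload 4.7 kg.
Tool frame: the origin (TCP) lies midway between the tips of the shut fingers; the grasp point (between the pads) lies 19 mm behind it; z points along the fingers, y is the line along which they close (so a half turn about z gives the same grasp; the last joint's range is limited). The gripper opens to 85 mm and grips with 20 to 120 N. Pads are 22 mm wide; open, the fingers measure 114 mm over their backs; the gripper's body (76 mm by 85 mm) begins 54 mm behind the grasp point. The pads swing forward as they close: fully open they stand 13 mm farther back than shut.
Start: joints at [1.121, 0.469, -0.049, 1.532, 0.024, 1.141, -0.082], TCP at [0.276, -0.616, 0.231] pointing down, gripper open.
Joint ranges: [-2.59, 2.59], [-0.33, 1.99], [-1.39, 1.29], [0.1, 2.45], [-1.04, 4.18], [0.21, 1.99], [-2.66, 2.66]. Speed limits (rad/s): [2.57, 2.57, 3.14, 3.14, 3.14, 3.14, 3.14].

### API

Orientations are given as a unit quaternion [x, y, z, w].
In Python, from plant import ctrl, viewer gives the robot as it stands.
- The arm moves only by the shell command python3 -m handwheel 'ROWS' [FORCE]. ROWS is rows parted by semicolons, their numbers by spaces, 1 to 8 of them, each of 7 numbers: dx, dy, dz in m, then a rotation vector rx, ry, rz in rad, then the opening from 0.0 (shut) to 1.0 (fully open); each row shifts and turns the commanded pose from where the row before left it, along the tool's axes as they then stand; what a row does not reach is not made up. A row lasts 1/8 s, in which the tool goes at most 0.0625 m and 0.188 rad, less where a joint would pass 70% of its speed; a pose out of reach is approached as far as the arm can. The fingers move at their own pace and stop on an object; FORCE is the grip in N (left out, the last holds). Time passes only in rows, so rows that do not move let the fingers close. It prints the time, the measured TCP pose, the force, the opening and the grip force at its end.
- ctrl.get_obs(): the state, without advancing time (a new reading comes with each control period).
- viewer.snapshot(name): name is "scene" or "top"; returns the picture (400x640x3 uint8, red, green, blue); there is no depth.
- viewer.get_calibration(name): a dict with "intrinsics" (3x3 intrinsics, pixels), "rvec" (rotation vector, rad) and "tvec" (3), from world to camera coordinates, as OpenCV has them. Camera axes: x right, y down, z forward; pixel columns grow to the right and rows downward; lengths in m; the calibration is good to about 2 mm. A picture is of the moment at which its call begins. get_calibration takes no time and is no camera call.
- ctrl.close_job(): hands the job in; it is judged then, once.
The state is a dict: "clock": time; "q": joint angles; "joint_vel": joint speeds; "tau": joint torques, N m; "eef_pos": TCP position; "ee_rot": TCP orientation; "wrist_force": force on the tool from outside, world axes, zero at the start; "ft_torque": the same for the moment, N m; "gripper_width": opening from 0.0 (shut) to 1.0 (fully open); "grasp_force": force on a finger pad.
Only numpy, scipy, OpenCV 4.12 (cv2) and the standard library are available. Lean on these libraries where they do the work, as an engineer would, in place of code of your own. Each camera call takes 0.05 s, during which the arm holds its last target. There are 200 camera calls.

### The job

The weigh cell on the worktop is still in its transport lock. Take the flatted key out of its rest, find by light pressing and turning how the slot of the lock spindle lies (somewhere up to about 80 degrees anticlockwise of the index marks), and seat the key fully home in it; then turn it gently clockwise, seen from above, to the stop, where the handle points at the index marks, and leave it standing there, seated. Never press or force the key hard against the lock, and leave everything else where it is.

Things in the scene. Friction and masses are not known exactly. Their poses are not given: they have to be found in the camera images.
- key: steel lock key, 180 g, upright in its rest at the start: wing handle on top, below it a round collar (36 mm across, 6 mm thick), below that the flatted tang. Origin: on the axis at the underside of the collar; z up along the axis, x along the handle's length and the tang's width. The key is the same after a half turn
- key_grip (a point): where to pinch the key, 27 mm above its origin: the wing handle is 46 mm long (along x), 14 mm thick (along y, the way to pinch it from above) and reaches from 6 to 40 mm above the key's origin. Axes as the key's
- key_tip (a point): centre of the tang's lower end, 25 mm below the key's origin. The tang is a 24 mm round bar with two flats: 24 mm wide along x, 10 mm thick along y, lower edges broken by 0.5 mm. Axes as the key's
- rest: fixed aluminium bush, 44 mm in diameter and 40 mm high on a 68 mm foot 6 mm thick, with a round 27 mm bore 34 mm deep; the key's tang hangs in the bore with its collar on the rim, turned to any yaw. Origin: on the axis, at the bottom; z up
- cell: fixed white weigh cell module, 170 mm along its x, 124 mm along its y, deck at 36 mm; a 76 mm round steel pan (top at 52 mm) on its far half and an upright round aluminium lock boss, 64 mm across, top at 64 mm, on its near half. Origin: centre of its underside; z up, x from the lock to the pan
- lock (a point): centre of the lock spindle's mouth, flush with the boss's top, 64 mm above the worktop; axes as the cell's. Spindle: dark steel disc, 44 mm across, with a slot 25.4 x 11.4 mm, 28 mm deep, edges broken by 0.5 mm. The slot's direction is not measured: at the start its long side lies 0.3 to 1.4 rad anticlockwise (positive yaw) of this x axis. Seated, the key's origin is at this point
- index (a point): the near one of two black index marks on the boss's top; both lie on the lock's x axis. The spindle turns stiffly (0.10 N m), stays where left, and is not dragged by a key lightly pressed on its face. With the key seated it turns clockwise to a hard stop, where the handle lies along this axis, give or take 0.1 rad of play. Over 60 N between key and lock does damage
- petri_dish: flat open glass dish, 58 mm across, 14 mm high; a bystander, to be left alone. Origin: centre of its underside
- jar_small: white jar with a screw lid, 37 mm across, 45 mm high; a bystander, to be left alone. Origin: centre of its underside
- marker: marker pen lying down, 135 mm long, 17 mm thick; its y axis runs along it; a bystander, to be left alone. Origin: centre of its underside
- weigh_boats: stack of white weighing boats, 75 x 76 mm, 28 mm high; a bystander, to be left alone. Origin: centre of its underside
- timer: small digital bench timer, 44 x 66 mm, 52 mm high; a bystander, to be left alone. Origin: centre of its underside
- beaker_50: glass beaker with a white filling, 45 mm across, 56 mm high; a bystander, to be left alone. Origin: centre of its underside
There are look-alikes about, which are no part of the job. What is shaped like the cell but brown is not meant.

How it is judged:
On the way, in this order (a step that is already met when the one before it is completed fails the run):
1. the key is lifted out of its rest (z of key in the frame of rest above 0.068 m), for 0.1 s.
2. the key is fully home in the lock spindle, not yet turned to the stop (z of key in the frame of lock between -0.003 and 0.003 m and horizontal distance between key and lock below 0.003 m and angle between key's own z axis and vertical below 0.07 rad and angle between the x axis of key and the x axis of lock, either way round above 0.16 rad), for 0.2 s.
At the end, for the whole second after the job is handed in: The key stands in the lock spindle, fully home (collar within 3 mm of the spindle's face, axis within 3 mm of the lock's, upright within 4 degrees), turned clockwise to the stop with its handle within 8 degrees of the index marks, released and at rest (z of key in the frame of lock between -0.003 and 0.003 m and horizontal distance between key and lock below 0.003 m and angle between key's own z axis and vertical below 0.07 rad and angle between the x axis of key and the x axis of lock, either way round below 0.14 rad and linear speed of key below 0.01 m/s and contact force between the fingers and key below 0.05 N); the robot touches nothing.
It fails at once if the key is pressed or forced against the weigh cell with more than 60 N (contact force between key and cell above 60 N).
It fails at once if a bystander (dish, jar, marker, boats, timer or beaker) is moved more than 20 mm or tipped (distance of any of petri_dish, jar_small, marker, weigh_boats, timer, beaker_50 from where it was at the start of the episode above 0.02 m or angle between any of petri_dish, jar_small, marker, weigh_boats, timer, beaker_50's own z axis and vertical above 0.35 rad).
It also fails if it takes over 72 s, if anything falls off the work surface, if the arm or the gripper's body presses on something with over 40 N, if the wrist force passes 120 N, or if a joint passes its speed limit or range.

## Working session

There is one attempt and no reset: what is moved stays moved. The work goes in short steps, Python scripts to look and compute and a shell command to move; the robot and the scene stay as the last step left them, time stands still between calls to the robot, and variables do not carry over. Pictures are saved under pics/ and viewed, at most 10 in all, crops included, and the job is handed in when it is done.

```bash
mkdir -p pics; python3 - <<'E'
from plant import ctrl, viewer
import cv2
for n in("scene","top"):
    cv2.imwrite(f"pics/{n}0.png",viewer.snapshot(n)[:,:,::-1])
    c=viewer.get_calibration(n);print(n,c)
o=ctrl.get_obs();print(o["clock"],o["eef_pos"],o["ee_rot"],o["wrist_force"])
E
```

```text
scene {'intrinsics': array([[452.29127544,   0.        , 321.55382931],
       [  0.        , 452.29127544, 197.80662769],
       [  0.        ,   0.        ,   1.        ]]), 'rvec': array([ 0.54190427, -2.66337257,  1.18069757]), 'tvec': array([0.51053126, 0.19663789, 0.89229447])}
top {'intrinsics': array([[366.82551925,   0.        , 312.86549325],
       [  0.        , 366.82551925, 198.77226555],
       [  0.        ,   0.        ,   1.        ]]), 'rvec': array([ 2.1545035 , -2.20958817,  0.09858343]), 'tvec': array([-0.00254102,  0.58704472,  0.88847499])}
0.1 [ 0.27553468 -0.61562966  0.23036403] [ 9.77946132e-01  2.08855384e-01 -2.02033980e-04 -8.66109066e-04] [ 0.47482516 -0.09002129  0.11993151]
```

View pics/scene0.png

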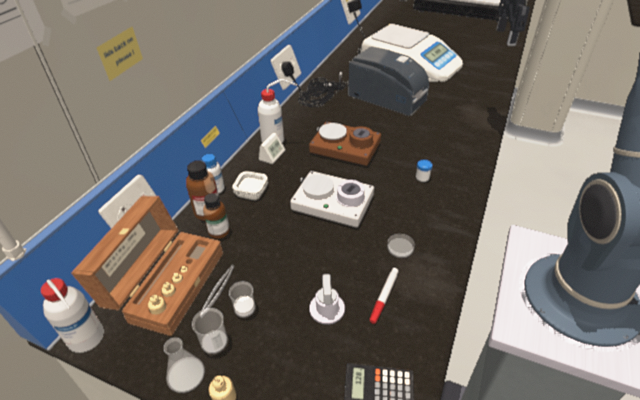

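View pics/top0.png

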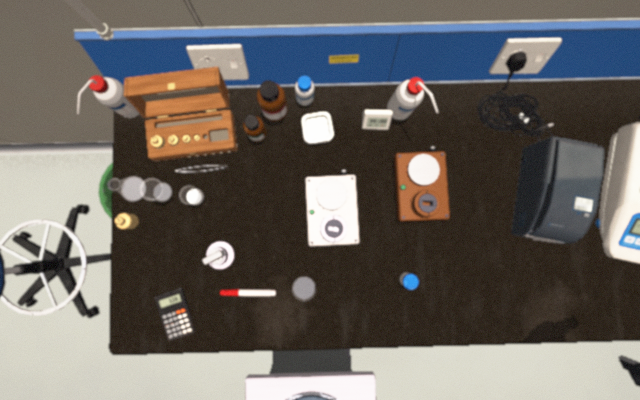

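The white cell is at scene (333,198) / top (332,210). The brown look-alike at scene (345,142) / top (422,187) is not meant. The key in its rest is at scene (327,300) / top (218,257). I'll enlarge these to confirm.

```bash
python3 - <<'E'
import cv2,numpy as np
s=cv2.imread("pics/scene0.png");t=cv2.imread("pics/top0.png")
def cr(i,x,y,w,h,k):return cv2.resize(i[y:y+h,x:x+w],None,fx=k,fy=k,interpolation=cv2.INTER_CUBIC)
a=np.vstack([np.hstack([cr(s,285,165,100,70,4),cr(t,295,165,100,75,4)[:280]]),np.hstack([cr(s,285,262,100,70,4),cr(t,175,222,100,70,4)])])
cv2.imwrite("pics/crop1.png",a)
E
```

```text
(no output)
```

View pics/crop1.png

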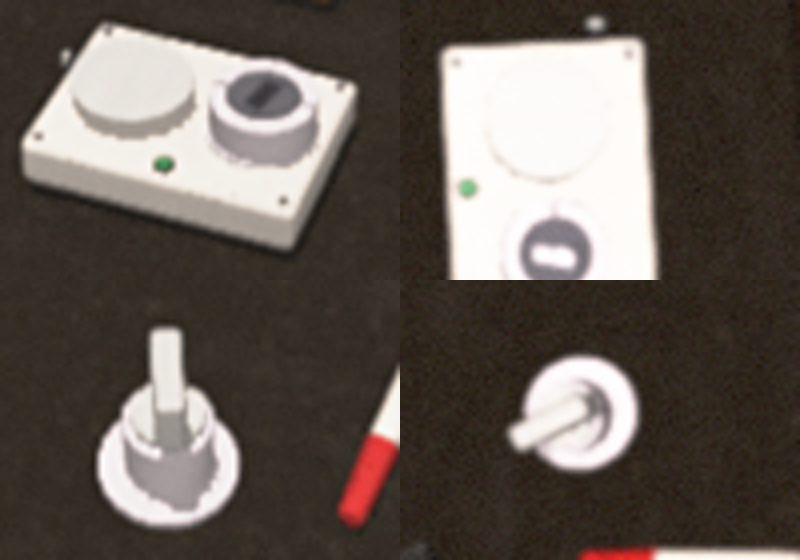

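The crop confirms the cell is the white one. Its spindle is at scene (350.4,189.1) / top (333.6,227.9), with the slot visible. The key stands in its rest: foot centre scene (326.9,377.8), i.e. crop (169,465), and top (220.1,255). Next I'll triangulate and rectify both views to metric planes.

```bash
cat > h.py <<'E'
import cv2,numpy as np
from plant import ctrl,viewer
C={}
for n in("scene","top"):
    c=viewer.get_calibration(n);R=cv2.Rodrigues(c["rvec"])[0];t=c["tvec"].reshape(3,1);K=c["intrinsics"];C[n]=(K,R,t,K@np.hstack([R,t]))
def tri(a,b):
    X=cv2.triangulatePoints(C["scene"][3],C["top"][3],np.float64(a).reshape(2,1),np.float64(b).reshape(2,1))[:,0];return X[:3]/X[3]
def onz(n,p,z):
    K,R,t,_=C[n];d=R.T@np.linalg.inv(K)@np.array([*p,1]);o=(-R.T@t)[:,0];return o+d*(z-o[2])/d[2]
def proj(n,X):
    x=C[n][3]@np.array([*X,1]);return x[:2]/x[2]
def rect(n,img,c,z,half=.05,k=4000):
    "metric view: up=+x, left=+y; k px per m"
    P=C[n][3];N=int(2*half*k)
    A=np.array([[0,-1/k,c[0]+half],[-1/k,0,c[1]+half],[0,0,z],[0,0,1]])
    return cv2.warpPerspective(img,P@A,(N,N),flags=cv2.INTER_CUBIC|cv2.WARP_INVERSE_MAP)
E
python3 - <<'E'
from h import *
for n in C: print(n,(-C[n][1].T@C[n][2])[:,0])
lk=tri((350.4,189.1),(333.6,227.9));print("lock",lk, onz("scene",(350.4,189.1),.064),onz("top",(333.6,227.9),.064))
sc=lambda U,V,x,y:((U+.5)/4-.5+x,(V+.5)/4-.5+y)
f=sc(169,465,285,262),sc(182,413,175,222)
print("foot",tri(*f),onz("scene",f[0],.006),onz("top",f[1],.006))
lk=onz("top",(333.6,227.9),.064);rs=onz("top",f[1],.006)
s=cv2.imread("pics/scene0.png");t=cv2.imread("pics/top0.png")
rows=[]
for c,z,h in((lk,.064,.05),(rs,.006,.05),(rs,.08,.05)):
    r=[]
    for n,i in(("scene",s),("top",t)):
        w=rect(n,i,c,z,h,2600);
        for q in range(0,261,26): w[::1,q:q+1]=w[:,q:q+1]//2+60; w[q:q+1]=w[q:q+1]//2+60
        r.append(w)
    rows.append(np.vstack(r))
cv2.imwrite("pics/rect.png",np.hstack(rows));print(rows[0].shape,lk,rs)
E
```

```text
scene [0.24758348 0.68598774 0.75074716]
top [ 0.51095162 -0.00998514  0.93426148]
lock [ 0.5115797  -0.06502658  0.06185309] [ 0.50972889 -0.06308873  0.064     ] [ 0.51314485 -0.06431449  0.064     ]
foot [ 0.35263578  0.28972072 -0.04887772] [0.39531546 0.34917894 0.006     ] [0.28224017 0.2189683  0.006     ]
(520, 260, 3) [ 0.51314485 -0.06431449  0.064     ] [0.28224017 0.2189683  0.006     ]
```

View pics/rect.png

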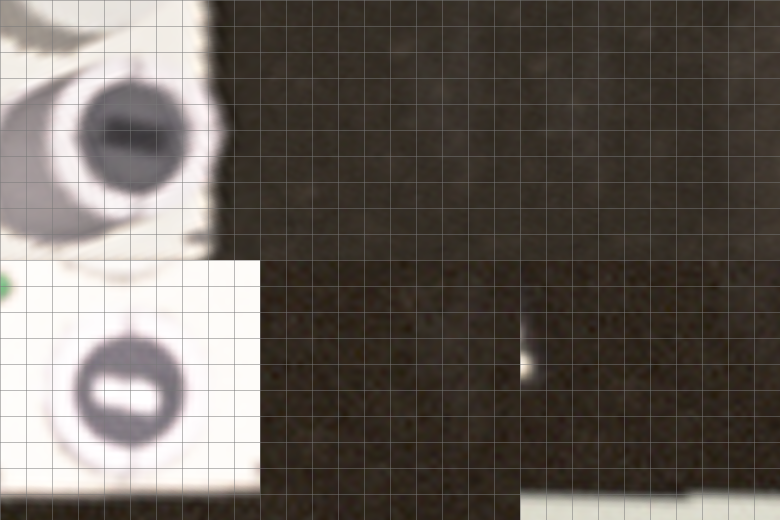

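Lock: the two views agree to about 3 mm at (0.511,-0.064). The slot's long side runs at about 1.3 rad in world yaw. My foot pixels were wrong because the crop's second row starts at V=280, so I'm redoing them.

```bash
python3 - <<'E'
from h import *
sc=lambda U,V,x,y:((U+.5)/4-.5+x,(V+.5)/4-.5+y)
f=sc(169,185,285,262),sc(182,133,175,222)
print("foot",tri(*f),onz("scene",f[0],.006),onz("top",f[1],.006))
rs=onz("top",f[1],.006)
s=cv2.imread("pics/scene0.png");t=cv2.imread("pics/top0.png")
rows=[]
for c,z,k in((onz("top",(333.6,227.9),.064),.064,3900),(rs,.006,2600),(rs,.08,3900)):
    r=[]
    for n,i in(("scene",s),("top",t)):
        w=rect(n,i,c,z,130/k if k==3900 else .05,k)
        q=260
        for q in range(0,261,k//100): 
            o=(130%(k//100))
            w[:,(q+o)%260]=w[:,(q+o)%260]//2+60; w[(q+o)%260]=w[(q+o)%260]//2+60
        r.append(w[:260,:260])
    rows.append(np.vstack(r))
cv2.imwrite("pics/rect2.png",np.hstack(rows));print(rs)
E
```

```text
foot [0.45164536 0.21832249 0.00317331] [0.44993264 0.2197456  0.006     ] [0.45323472 0.21820238 0.006     ]
[0.45323472 0.21820238 0.006     ]
```

View pics/rect2.png

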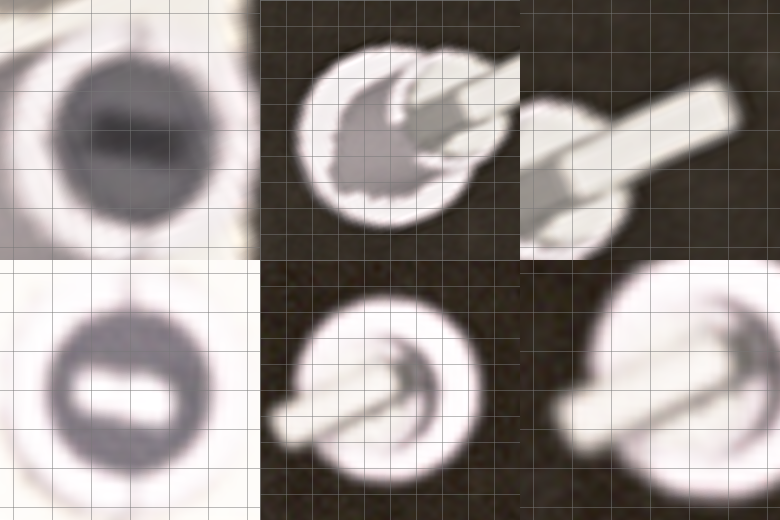

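Rest axis: top view (0.4532,0.2182), scene view (0.4499,0.2197). The offset between views is the same as at the lock, so rest-to-lock is accurate in relative terms. The handle's world yaw is about 114°, so tool y must be at 24° and tool x at 114°. Now moving towards the key.

```bash
cat > go.py <<'E'
import sys,numpy as np
from scipy.spatial.transform import Rotation as R
from plant import ctrl
o=ctrl.get_obs();p=np.array(o["eef_pos"]);r=R.from_quat(o["ee_rot"])
print("t %.2f"%o["clock"],"p",p.round(4),"yaw %.2f"%np.degrees(np.arctan2(*r.as_matrix()[1::-1,0])),"F",np.round(o["wrist_force"],1),"M",np.round(o["ft_torque"],2),"g %.3f %.1f"%(o["gripper_width"],o["grasp_force"]),"q",np.round(o["q"],2))
if len(sys.argv)>4:
    x,y,z,yaw=map(float,sys.argv[1:5])
    T=R.from_euler("z",yaw,degrees=True)*R.from_euler("x",np.pi)
    print("d tool",r.inv().apply(np.array([x,y,z])-p).round(4),"rot",(r.inv()*T).as_rotvec().round(4))
E
A="0.0461 -0.0359 0 0 0 0 1"
python3 -m handwheel '0.0461 -0.0359 0 0 0 0 1;0.0461 -0.0359 0 0 0 0 1;0.0461 -0.0359 0 0 0 0 1;0.0461 -0.0359 0 0 0 0 1;0.0461 -0.0359 0 0 0 0 1' | tail -3
python3 -m handwheel '0.0461 -0.0359 0 0 0 0 1;0.0461 -0.0359 0 0 0 0 1;0.0461 -0.0359 0 0 0 0 1;0.0461 -0.0359 0 0 0 0 1;0.0461 -0.0359 0 0 0 0 1' | tail -3
python3 -m handwheel '0 0 0 0 0 -0.18 1;0 0 0 0 0 -0.18 1;0 0 0 0 0 -0.18 1;0 0 0 0 0 -0.18 1;0 0 0 0 0 -0.18 1;0 0 0 0 0 -0.18 1;0 0 0 0 0 -0.18 1;0 0 0 0 0 -0.18 1' | tail -3
python3 go.py 0.4516 0.219 0.15 114
```

```text
wrist_force: [0.9, -0.1, -0.5]
gripper_width: 0.999
grasp_force: 0.0
wrist_force: [1.0, -0.7, 0.2]
gripper_width: 1.0
grasp_force: 0.0
wrist_force: [-0.4, 0.2, -0.4]
gripper_width: 0.997
grasp_force: 0.0
t 2.35 p [ 0.5495 -0.1002  0.2309] yaw 106.95 F [-0.4  0.2 -0.4] M [ 0.03  0.   -0.02] g 0.997 0.0 q [ 0.56  0.34 -0.57  1.79  0.2   1.08  0.21]
d tool [ 0.3338 -0.0006  0.081 ] rot [-0.0008 -0.0003 -0.1231]
```

```bash

python3 -m handwheel '0.0556 0 0 0 0 0 0.5;0.0556 0 0 0 0 0 0.5;0.0556 0 0 0 0 0 0.5;0.0556 0 0 0 0 0 0.5;0.0556 0 0 0 0 0 0.5;0.0556 0 0.02 0 0 0 0.5;0 0 0.04 0 0 -0.123 0.5;0 0 0.046 0 0 0 0.5' | tail -1
python3 -m handwheel '0 0 0 0 0 0 0.5' | tail -1
python3 go.py 0.4516 0.219 0.05 114
python3 - <<'E'
from h import *
from plant import ctrl
s=viewer.snapshot("scene")[:,:,::-1];t=viewer.snapshot("top")[:,:,::-1]
cv2.imwrite("pics/s1.png",s);cv2.imwrite("pics/t1.png",t)
p=ctrl.get_obs()["eef_pos"]
def cr(n,i,X,w=50,h=35,k=8):
    u,v=proj(n,X).round().astype(int);print(n,u-w//2,v-h//2,proj(n,X));return cv2.resize(i[v-h:v+h,u-w:u+w],None,fx=k/2,fy=k/2,interpolation=cv2.INTER_CUBIC)
cv2.imwrite("pics/c2.png",np.hstack([cr("scene",s,p,50,50),cr("top",t,p,50,50)]))
E
```

```text
grasp_force: 0.0
grasp_force: 0.0
t 3.48 p [0.452  0.2181 0.1225] yaw 113.70 F [-0.3  0.5  0.1] M [-0.04 -0.05  0.02] g 0.501 0.0 q [ 0.03  0.41 -0.7   2.01  0.35  0.84 -0.45]
d tool [0.001  0.0005 0.0725] rot [-0.0079 -0.     -0.0052]
scene 299 243 [323.76933668 267.50034475]
top 181 233 [205.77226834 257.93873403]
```

View pics/c2.png

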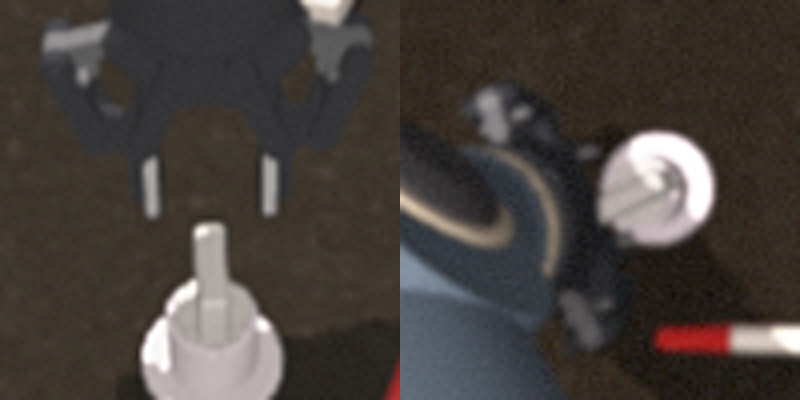

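In the scene view the fingers straddle the handle: inner finger edges at crop x 160 and 262, handle at 210, so it's centred. Descending and gripping.

```bash

python3 -m handwheel '0.001 0.0005 0.012 -0.008 0 -0.005 0.5;0 0 0.02 0 0 0 0.5;0 0 0.02 0 0 0 0.5;0 0 0.02 0 0 0 0.5;0 0 0 0 0 0 0.5' | tail -1
python3 go.py 0.4516 0.219 0.05 114
python3 -m handwheel '0 0 0 0 0 0 0.3;0 0 0 0 0 0 0.1;0 0 0 0 0 0 0;0 0 0 0 0 0 0;0 0 0 0 0 0 0;0 0 0 0 0 0 0' 50| tail -1
python3 go.py 0.4516 0.219 0.15 114
```

```text
grasp_force: 0.0
t 4.20 p [0.4548 0.2205 0.053 ] yaw 113.95 F [ 0.  -1.  -0.4] M [ 0.01 -0.01  0.02] g 0.497 0.0 q [-0.04  0.51 -0.63  2.07  0.47  0.69 -0.55]
d tool [-0.0001 -0.0035  0.0029] rot [ 0.0071  0.0003 -0.0009]
grasp_force: 50.7
t 4.95 p [0.4545 0.2208 0.0542] yaw 113.96 F [-4.8 -1.3  6.5] M [-0.34  0.84  0.01] g 0.153 50.7 q [-0.04  0.51 -0.63  2.07  0.47  0.7  -0.55]
d tool [-0.0005 -0.0026 -0.0958] rot [ 0.0075  0.0009 -0.0007]
```

```bash

python3 -m handwheel '0 0 -0.01 0 0 0 0;0 0 -0.02 0 0 0 0;0 0 -0.02 0 0 0 0;0 0 -0.02 0.0075 0 0 0;0 0 -0.016 0 0 0 0;0 0 0 0 0 0 0;0 0 0 0 0 0 0'| tail -1
python3 go.py 0.5114 -0.0637 0.14 75
```

```text
grasp_force: 49.7
t 5.83 p [0.4542 0.2202 0.1389] yaw 113.94 F [ 0.3 -0.3 -1.9] M [ 0.02 -0.01 -0.  ] g 0.153 49.7 q [ 0.05  0.39 -0.72  2.    0.34  0.87 -0.44]
d tool [-0.2827 -0.0629 -0.001 ] rot [-1.000e-04  4.000e-04  6.796e-01]
```

```bash

python3 -m handwheel '-0.03 -0.007 0 0 0 0 0;-0.056 -0.0125 0 0 0 0 0;-0.056 -0.0125 0 0 0 0 0;-0.056 -0.0125 0 0 0 0 0;-0.056 -0.0125 0 0 0 0 0;-0.028 -0.006 0 0 0 0.1 0;0 0 0 0 0 0.15 0;0 0 0 0 0 0.15 0'| tail -1
python3 -m handwheel '0 0 0 0 0 0.15 0;0 0 0 0 0 0.13 0;0 0 0.014 0 0 0 0;0 0 0.014 0 0 0 0;0 0 0 0 0 0 0'| tail -1
python3 go.py 0.5127 -0.0631 0.111 75
```

```text
grasp_force: 49.6
grasp_force: 49.6
t 7.45 p [ 0.5099 -0.0624  0.1093] yaw 75.05 F [ 0.7 -0.  -1.9] M [-0.06 -0.02  0.05] g 0.151 49.6 q [ 0.43  0.4  -0.48  2.01  0.26  0.79 -0.46]
d tool [ 0.0001  0.0029 -0.0017] rot [-0.0038 -0.      0.001 ]
```

```bash

python3 -m handwheel '0 0.0028 0 0 0 0 0;0 0 0 0 0 0 0;0 0 0 0 0 0 0'| tail -1
python3 go.py 0.5127 -0.0631 0.111 75
python3 - <<'E'
from h import *
r=[]
for n,X in(("scene",(0.512,-.064,.085)),("top",(0.512,-.064,.085))):
    i=viewer.snapshot(n)[:,:,::-1].copy();cv2.imwrite(f"pics/{n}2.png",i)
    u,v=proj(n,X).round().astype(int);print(n,u-25,v-25)
    r.append(cv2.resize(i[v-25:v+25,u-25:u+25],(400,400),interpolation=cv2.INTER_CUBIC))
cv2.imwrite("pics/c3.png",np.hstack(r))
E
```

```text
grasp_force: 49.6
t 7.83 p [ 0.5144 -0.0635  0.1116] yaw 74.98 F [ 0.7  0.4 -1.7] M [ 0.02 -0.01 -0.05] g 0.156 49.6 q [ 0.43  0.4  -0.48  2.    0.26  0.79 -0.46]
d tool [-0.0001 -0.0018  0.0006] rot [ 0.0013 -0.0004 -0.0003]
scene 325 157
top 309 203
```

View pics/c3.png

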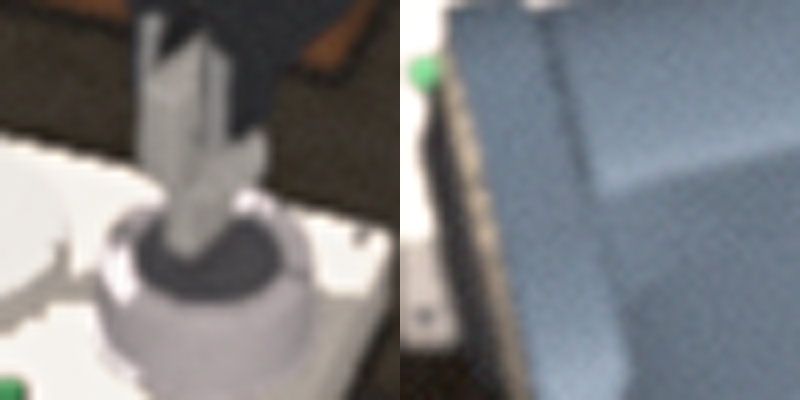

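The scene view shows the tang just above the spindle (top is occluded). I'll overlay the model for "key exactly over the lock, as this camera sees it" and read off the residual.

```bash
python3 - <<'E'
from h import *
i=cv2.imread("pics/scene2.png");k=12;u0,v0=325,155
a=cv2.resize(i[v0:v0+50,u0:u0+33],None,fx=k,fy=k,interpolation=cv2.INTER_CUBIC)
b=a.copy();L=np.array([.5097,-.0631]);yaw=np.radians(75)
def poly(pts,z,col,closed=True):
    P=np.array([(proj("scene",(*q,z))-(u0,v0)+.5)*k-.5 for q in pts]).round().astype(int)
    cv2.polylines(b,[P],closed,col,1)
th=np.linspace(0,2*np.pi,80);circ=lambda r:L+r*np.c_[np.cos(th),np.sin(th)]
poly(circ(.022),.064,(0,255,255));poly(circ(.032),.064,(0,255,0))
M=np.array([[np.cos(yaw),-np.sin(yaw)],[np.sin(yaw),np.cos(yaw)]])
al=np.arcsin(5/12);t1=np.linspace(-al,al,9);o=.012*np.r_[np.c_[np.cos(t1),np.sin(t1)],-np.c_[np.cos(t1),np.sin(t1)]]
T=L+o@M.T
poly(T,.0724,(0,0,255));poly(T,.0974,(255,0,255));poly(circ(.018),.0974,(255,128,0))
for j in(0,8,9,17):
    P=[tuple(((proj("scene",(*T[j],z))-(u0,v0)+.5)*k-.5).round().astype(int).tolist()) for z in(.0724,.0974)]
    cv2.line(b,*P,(0,0,255),1)
cv2.imwrite("pics/c4.png",np.hstack([a,b]));print(b.shape)
J=lambda X:proj("scene",X)
X=np.array([*L,.0724]);print([(J(X+d)-J(X)).round(2)*k for d in((.001,0,0),(0,.001,0),(0,0,.001))])
E
```

```text
(600, 396, 3)
[array([-4.92, -1.32]), array([-1.8 ,  3.12]), array([ 0.12, -3.96])]
```

View pics/c4.png

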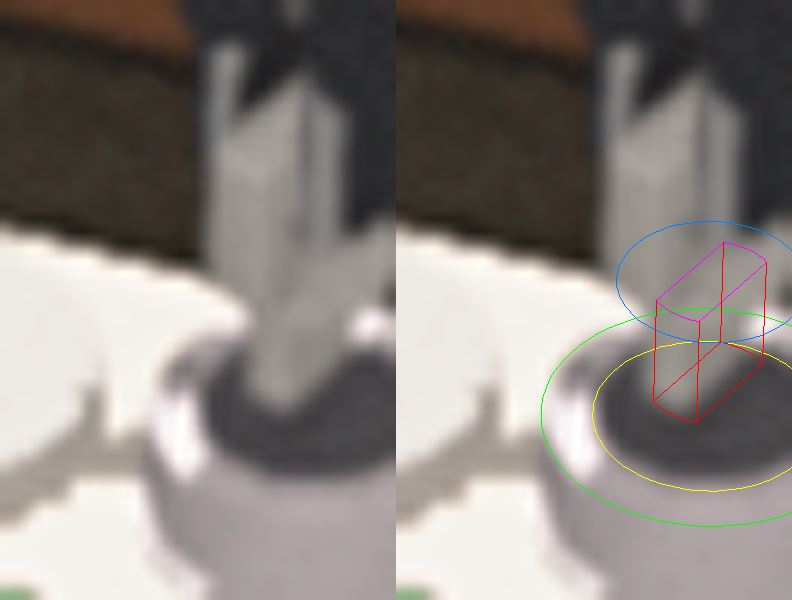

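Residual: the key is about +1.8 mm in x and +0.7 mm in y off the lock, so the lock is at about (0.5127,-0.0642). Now I'll measure the slot yaw by image moments in both views, and the cell yaw from the cell's edge.

```bash
python3 - <<'E'
from h import *
for n,c in(("scene",(.5107,-.0652)),("top",(.5131,-.0643))):
    w=cv2.cvtColor(rect(n,cv2.imread(f"pics/{n}0.png"),c,.064,.03,8000),cv2.COLOR_BGR2GRAY)
    m=np.zeros_like(w);cv2.circle(m,(240,240),int(.019*8000),255,-1)
    v=w[m>0];T=cv2.threshold(v.reshape(-1,1),0,255,cv2.THRESH_OTSU)[0]
    b=((w<T) if n=="scene" else (w>T))&(m>0)
    cs,_=cv2.findContours(b.astype(np.uint8),cv2.RETR_EXTERNAL,cv2.CHAIN_APPROX_NONE)
    k=max(cs,key=cv2.contourArea);M=cv2.moments(k);a=.5*np.arctan2(2*M["mu11"],M["mu20"]-M["mu02"])
    r=cv2.minAreaRect(k)
    print(n,"T",T,"slot world yaw",90-np.degrees(a),"rect",r,"ctr mm",[(240-M["m01"]/M["m00"])/8,(240-M["m10"]/M["m00"])/8])
    # disc centre: dark vs boss
    d=(w<130).astype(np.uint8) if n=="scene" else (w<170).astype(np.uint8)
    cs,_=cv2.findContours(d,cv2.RETR_EXTERNAL,cv2.CHAIN_APPROX_NONE);k=max(cs,key=cv2.contourArea);e=cv2.fitEllipse(cv2.convexHull(k));print(" disc",e,"ctr",c[0]+(240-e[0][1])/8000,c[1]+(240-e[0][0])/8000)
# cell yaw: white block in top at deck height
w=cv2.cvtColor(rect("top",cv2.imread("pics/top0.png"),(.55,-.064),.036,.12,3000),cv2.COLOR_BGR2GRAY)
cs,_=cv2.findContours((w>110).astype(np.uint8),cv2.RETR_EXTERNAL,cv2.CHAIN_APPROX_NONE);k=max(cs,key=cv2.contourArea);print("cell",cv2.minAreaRect(k))
E
```

```text
scene T 88.0 slot world yaw 80.68451082632563 rect ((246.2692413330078, 237.65386962890625), (215.72775268554688, 92.1745834350586), 11.309932708740234) ctr mm [0.2745199632815698, -0.8547374348200485]
 disc ((240.98980712890625, 241.93283081054688), (312.959228515625, 332.00531005859375), 159.39193725585938) ctr 0.5104583961486817 -0.06532372589111328
top T 182.0 slot world yaw 78.6228200774307 rect ((228.13461303710938, 249.82693481445312), (215.9238739013672, 105.9027099609375), 11.309932708740234) ctr mm [-1.6095595272589946, 1.4011131452554721]
 disc ((237.47654724121094, 242.27696228027344), (328.724609375, 332.779296875), 12.413268089294434) ctr 0.5128153797149658 -0.06398456840515136
cell ((356.7916259765625, 336.6676940917969), (520.7622680664062, 384.6298522949219), 88.56790161132812)
```

```bash

python3 -m handwheel '-0.001 -0.0015 0 0 0 -0.061 0;0 0 0.003 0 0 0 0;0 0 0.003 0 0 0 0;0 0 0 0 0 0 0'| tail -1
python3 go.py 0.5127 -0.0642 0.0992 78.5
python3 -m handwheel '0 0 0.001 0 0 0 0;0 0 0.001 0 0 0 0;0 0 0 0 0 0 0'| tail -1
python3 go.py 0.5127 -0.0642 0.0992 78.5
python3 -m handwheel '0 0 0.001 0 0 0 0;0 0 0 0 0 0 0'| tail -1
python3 go.py 0.5127 -0.0642 0.0992 78.5
```

```text
grasp_force: 49.7
t 8.43 p [ 0.5122 -0.064   0.1049] yaw 78.46 F [ 0.1  0.2 -2.5] M [-0.01 -0.01  0.  ] g 0.152 49.7 q [ 0.44  0.41 -0.49  2.01  0.27  0.78 -0.41]
d tool [-0.0001  0.0005  0.0057] rot [-0.0002 -0.0002 -0.0007]
grasp_force: 49.7
t 8.80 p [ 0.5124 -0.0639  0.1032] yaw 78.48 F [-1.   0.3 -2. ] M [-0.03 -0.04 -0.06] g 0.148 49.7 q [ 0.43  0.42 -0.49  2.01  0.27  0.78 -0.42]
d tool [-0.0002  0.0004  0.004 ] rot [ 0.0003 -0.0002 -0.0003]
grasp_force: 49.7
t 9.05 p [ 0.5124 -0.064   0.1022] yaw 78.48 F [ 0.5  0.1 -1.6] M [0.02 0.07 0.03] g 0.153 49.7 q [ 0.43  0.42 -0.49  2.01  0.27  0.78 -0.42]
d tool [-0.0002  0.0004  0.003 ] rot [ 0.0004 -0.0002 -0.0003]
```

```bash

for i in 1 2 3; do
python3 -m handwheel '0 0 0.001 0 0 0 0;0 0 0 0 0 0 0'| tail -1
python3 go.py
done
```

```text
grasp_force: 49.7
t 9.30 p [ 0.5124 -0.064   0.1012] yaw 78.48 F [ 0.5  0.  -1. ] M [ 0.04  0.   -0.04] g 0.154 49.7 q [ 0.43  0.42 -0.49  2.01  0.28  0.77 -0.42]
grasp_force: 49.7
t 9.55 p [ 0.5123 -0.064   0.1002] yaw 78.48 F [ 0.1 -0.1 -1.7] M [ 0.05  0.03 -0.03] g 0.155 49.7 q [ 0.43  0.42 -0.49  2.01  0.28  0.77 -0.42]
grasp_force: 49.7
t 9.80 p [ 0.5123 -0.064   0.0992] yaw 78.49 F [-0.1  0.2 -1.5] M [-0.02 -0.    0.01] g 0.157 49.7 q [ 0.43  0.42 -0.49  2.01  0.28  0.77 -0.42]
```

Still no contact 4 mm below the expected face height, so the tang is probably entering the slot. Continuing gently.

```bash

for i in 1 2 3 4; do
python3 -m handwheel '0 0 0.001 0 0 0 0;0 0 0.001 0 0 0 0;0 0 0 0 0 0 0'| tail -1
python3 go.py | cut -c1-110
done
```

```text
grasp_force: 49.7
t 10.18 p [ 0.5124 -0.064   0.0972] yaw 78.48 F [ 0.7 -1.  -1.6] M [0.05 0.05 0.02] g 0.156 49.7 q [ 0.43  0.4
grasp_force: 49.7
t 10.55 p [ 0.5123 -0.064   0.0952] yaw 78.49 F [ 0.1 -0.1 -1.3] M [-0.02  0.04 -0.02] g 0.156 49.7 q [ 0.43  
grasp_force: 49.7
t 10.93 p [ 0.5123 -0.064   0.0932] yaw 78.49 F [-0.2 -0.5 -1.9] M [ 0.02 -0.    0.02] g 0.151 49.7 q [ 0.43  
grasp_force: 49.7
t 11.30 p [ 0.5123 -0.0639  0.0912] yaw 78.49 F [ 0.6 -0.6 -2.1] M [-0.04 -0.    0.  ] g 0.154 49.7 q [ 0.43
```

```bash

python3 -m handwheel '0 0 0.002 0 0 0 0;0 0 0.002 0 0 0 0;0 0 0.001 0 0 0 0;0 0 0 0 0 0 0'| tail -1
python3 go.py | cut -c1-110
python3 -m handwheel '0 0 0.002 0 0 0 0;0 0 0.002 0 0 0 0;0 0 0.001 0 0 0 0;0 0 0 0 0 0 0'| tail -1
python3 go.py | cut -c1-110
for i in 1 2 ; do
python3 -m handwheel '0 0 0.001 0 0 0 0;0 0 0 0 0 0 0'| tail -1
python3 go.py | cut -c1-110
done
```

```text
grasp_force: 49.7
t 11.80 p [ 0.5124 -0.064   0.0862] yaw 78.49 F [-0.  -1.5 -1.3] M [ 0.03  0.01 -0.03] g 0.157 49.7 q [ 0.42  
grasp_force: 49.7
t 12.30 p [ 0.5124 -0.064   0.0812] yaw 78.48 F [-0.3 -0.5 -1.8] M [ 0.04 -0.    0.01] g 0.150 49.7 q [ 0.42  
grasp_force: 49.7
t 12.55 p [ 0.5124 -0.064   0.0802] yaw 78.49 F [-0.8 -0.5 -2.4] M [ 0.01  0.02 -0.  ] g 0.157 49.7 q [ 0.42  
grasp_force: 49.7
t 12.80 p [ 0.5124 -0.0639  0.0792] yaw 78.48 F [ 0.3 -0.3 -0.6] M [-0.01  0.03  0.04] g 0.158 49.7 q [ 0.42
```

```bash

for i in 1 2; do
python3 -m handwheel '0 0 0.0007 0 0 0 0;0 0 0 0 0 0 0'| tail -1
python3 go.py | cut -c1-110
done
```

```text
grasp_force: 49.7
t 13.05 p [ 0.5124 -0.064   0.0785] yaw 78.48 F [-0.2  0.2 -0.7] M [-0.02  0.03 -0.04] g 0.151 49.7 q [ 0.42  
grasp_force: 50.3
t 13.30 p [ 0.5125 -0.0639  0.0783] yaw 78.49 F [-2.7 -0.9  4.4] M [-0.04  0.39 -0.02] g 0.151 50.3 q [ 0.42
```

Contact at TCP z 0.0783, and home was expected at 0.0782, so the key is seated. Holding briefly, then turning clockwise while watching moment and side force.

```bash

python3 -m handwheel '0 0 0 0 0 0 0;0 0 0 0 0 0 0;0 0 0 0 0 0.03 0;0 0 0 0 0 0.03 0;0 0 0 0 0 0.03 0;0 0 0 0 0 0.03 0;0 0 0 0 0 0 0'| tail -1
python3 go.py | cut -c1-130
python3 -m handwheel '0 0 0 0 0 0.03 0;0 0 0 0 0 0.03 0;0 0 0 0 0 0.03 0;0 0 0 0 0 0.03 0;0 0 0 0 0 0.03 0;0 0 0 0 0 0.03 0;0 0 0 0 0 0 0'| tail -1
python3 go.py | cut -c1-130
```

```text
grasp_force: 50.6
t 14.18 p [ 0.5128 -0.0639  0.0783] yaw 71.59 F [-2.5  0.3  5.5] M [-0.02  0.35  0.08] g 0.150 50.6 q [ 0.39  0.45 -0.44  2.03  0.
grasp_force: 50.6
t 15.05 p [ 0.5128 -0.064   0.0783] yaw 61.28 F [-0.7  0.5  5.7] M [-0.12  0.39  0.02] g 0.154 50.6 q [ 0.36  0.44 -0.4   2.03  0.
```

```bash

python3 -m handwheel '0 0 0 0 0 0.05 0;0 0 0 0 0 0.05 0;0 0 0 0 0 0.05 0;0 0 0 0 0 0.05 0;0 0 0 0 0 0.05 0;0 0 0 0 0 0.05 0;0 0 0 0 0 0.05 0;0 0 0 0 0 0 0'| tail -1
python3 go.py | cut -c1-130
python3 -m handwheel '0 0 0 0 0 0.05 0;0 0 0 0 0 0.05 0;0 0 0 0 0 0.05 0;0 0 0 0 0 0.05 0;0 0 0 0 0 0.05 0;0 0 0 0 0 0.05 0;0 0 0 0 0 0.05 0;0 0 0 0 0 0 0'| tail -1
python3 go.py | cut -c1-130
```

```text
grasp_force: 50.6
t 16.05 p [ 0.513  -0.0644  0.0783] yaw 41.25 F [-1.3 -2.3  6.1] M [-0.39  0.24 -0.01] g 0.153 50.6 q [ 0.29  0.43 -0.31  2.04  0.
grasp_force: 50.5
t 17.05 p [ 0.513  -0.0648  0.0783] yaw 21.21 F [-0.4 -2.2  6.2] M [-0.6   0.18  0.03] g 0.154 50.5 q [ 0.22  0.42 -0.22  2.04  0.
```

```bash

python3 -m handwheel '0 0 0 0 0 0.04 0;0 0 0 0 0 0.04 0;0 0 0 0 0 0.04 0;0 0 0 0 0 0.04 0;0 0 0 0 0 0.04 0;0 0 0 0 0 0.04 0;0 0 0 0 0 0 0'| tail -1
python3 go.py | cut -c1-130
python3 -m handwheel '0 0 0 0 0 0.03 0;0 0 0 0 0 0.03 0;0 0 0 0 0 0 0'| tail -1
python3 go.py | cut -c1-130
python3 -m handwheel '0 0 0 0 0 0.025 0;0 0 0 0 0 0 0'| tail -1
python3 go.py | cut -c1-130
```

```text
grasp_force: 50.5
t 17.93 p [ 0.513  -0.0652  0.0783] yaw 7.46 F [-1.  -2.5  4.8] M [-0.79  0.18  0.02] g 0.153 50.5 q [ 0.17  0.42 -0.16  2.04  0.1
grasp_force: 50.5
t 18.30 p [ 0.513  -0.0653  0.0782] yaw 4.02 F [-0.5 -3.2  5.7] M [-0.86  0.18  0.09] g 0.153 50.5 q [ 0.16  0.41 -0.15  2.04  0.1
grasp_force: 50.5
t 18.55 p [ 0.513  -0.0653  0.0783] yaw 2.60 F [-0.3 -3.2  5.6] M [-0.8   0.18  0.02] g 0.153 50.5 q [ 0.16  0.41 -0.14  2.04  0.0
```

```bash

for i in 1 2 3; do
python3 -m handwheel '0 0 0 0 0 0.02 0;0 0 0 0 0 0 0'| tail -1
python3 go.py | cut -c1-130
done
```

```text
grasp_force: 50.5
t 18.80 p [ 0.513  -0.0654  0.0783] yaw 1.45 F [-0.8 -3.2  5.3] M [-0.86  0.23  0.09] g 0.157 50.5 q [ 0.15  0.41 -0.14  2.04  0.0
grasp_force: 50.5
t 19.05 p [ 0.513  -0.0654  0.0783] yaw 0.30 F [-0.7 -3.6  5.5] M [-0.89  0.26  0.09] g 0.159 50.5 q [ 0.15  0.41 -0.13  2.04  0.0
grasp_force: 50.5
t 19.30 p [ 0.513  -0.0654  0.0783] yaw -0.84 F [-0.5 -3.4  5.5] M [-0.89  0.24  0.1 ] g 0.154 50.5 q [ 0.15  0.41 -0.13  2.04  0.
```

```bash

for i in 1 2 ; do
python3 -m handwheel '0 0 0 0 0 0.02 0;0 0 0 0 0 0 0;0 0 0 0 0 0 0'| tail -1
python3 go.py | cut -c1-130
done
```

```text
grasp_force: 50.6
t 19.68 p [ 0.5129 -0.0654  0.0783] yaw -1.92 F [-0.6 -3.3  5.4] M [-0.98  0.23  0.28] g 0.152 50.6 q [ 0.14  0.41 -0.12  2.04  0.
grasp_force: 51.0
t 20.05 p [ 0.5129 -0.0652  0.0782] yaw -3.03 F [-1.  -3.   5.8] M [-0.88  0.25  0.41] g 0.160 51.0 q [ 0.14  0.41 -0.12  2.04  0.
```

The moment rises to 0.4 N m, so that is the stop. Easing off, opening and lifting clear.

```bash

python3 -m handwheel '0 0 0 0 0 -0.03 0;0 0 0 0 0 0 0.1;0 0 0 0 0 0 0.25;0 0 0 0 0 0 0.4;0 0 0 0 0 0 0.5;0 0 0 0 0 0 0.5;0 0 0 0 0 0 0.5;0 0 0 0 0 0 0.5' 20| tail -1
python3 go.py | cut -c1-130
python3 -m handwheel '0 0 -0.005 0 0 0 0.5;0 0 -0.015 0 0 0 0.5;0 0 -0.03 0 0 0 0.5;0 0 -0.03 0 0 0 0.5;0 0 -0.03 0 0 0 0.5;0 -0.05 -0.03 0 0 0 0.5;0 -0.06 0 0 0 0 0.5;0 -0.06 0 0 0 0 0.5'| tail -1
python3 -m handwheel '0 -0.06 0 0 0 0 0.5;0 0 0 0 0 0 0.5;0 0 0 0 0 0 0.5'| tail -1
python3 go.py | cut -c1-130
python3 - <<'E'
from h import *
r=[]
for n in("scene","top"):
    i=viewer.snapshot(n)[:,:,::-1].copy();cv2.imwrite(f"pics/{n}3.png",i)
    u,v=proj(n,(.513,-.064,.08)).round().astype(int)
    r.append(cv2.resize(i[v-25:v+25,u-25:u+25],(400,400),interpolation=cv2.INTER_CUBIC))
cv2.imwrite("pics/c5.png",np.hstack(r))
E
```

```text
grasp_force: 0.0
t 21.05 p [ 0.5124 -0.0639  0.0779] yaw -1.45 F [-0.2  0.6  0.9] M [0.   0.01 0.02] g 0.503 0.0 q [ 0.14  0.41 -0.13  2.04  0.08  
grasp_force: 0.0
grasp_force: 0.0
t 22.43 p [0.5182 0.1654 0.2186] yaw -1.45 F [0.4 0.7 0.1] M [-0.02  0.04 -0.03] g 0.501 0.0 q [-0.17  0.28 -0.26  1.85  0.09  1.0
```

View pics/c5.png

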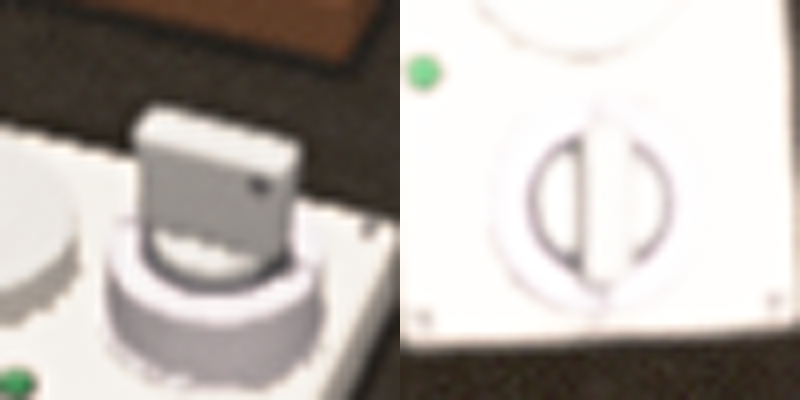

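The key stands upright with its collar on the spindle face, at crop (220,250). The handle lies along the index axis in the top view, crop (605,130)–(605,280), and the gripper is clear. Handing in.

```bash
python3 -c "
from plant import ctrl
print(ctrl.close_job())"
```

```text
the job is handed in; nothing more can be done
None
```

The key is seated in the white cell's lock, turned clockwise to the stop with its handle along the index marks, and released; the job was handed in at about 22.5 s of the 72 s, with no verdict returned.

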